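# Start the bath from its control console

## Robot

A 7-joint arm with a two-finger parallel gripper is mounted at the origin on a cart in front of the work surface, level with it; the furniture and walls round the work are solid. World frame = base frame: x ahead of the robot, y to its left, z up, the work surface at z = 0. Lengths are in m, angles in rad, forces in N, time in s.
With the tool pointing down it reaches from about 0.425 to 0.95 m from the base axis. Payload 4.7 kg.
Tool frame: the origin (TCP) lies on the centre line of the jaws, within the pads' length; the fingertips stand 17 mm ahead of it and the grasp point (between the pads) lies 2 mm behind it; y points along the fingers, z is the direction in which the jaws open and shut, and the axes are right-handed (so a half turn about y gives the same grasp; the last joint's range is limited). The gripper opens to 87 mm and grips with 3 to 60 N. Pads are 19 mm wide; open, the fingers measure 117 mm over their backs; the gripper's body (75 mm by 190 mm) begins 51 mm behind the grasp point.
Start: joints at [1.168, 0.469, -0.049, 1.532, 0.024, 1.141, -0.082], TCP at [0.247, -0.628, 0.24] pointing down, gripper open.
Joint ranges: [-2.59, 2.59], [-0.33, 1.99], [-1.39, 1.29], [0.1, 2.45], [-1.04, 4.18], [0.21, 1.99], [-2.66, 2.66]. Speed limits (rad/s): [2.57, 2.57, 3.14, 3.14, 3.14, 3.14, 3.14].

## Interface

Orientations are given as a rotation vector (axis times angle).
In Python, from station import robot gives the robot as it stands.
- The arm moves only by the tool jog_arm, never from a script. Its argument "targets" is text: rows parted by semicolons, each of 6 numbers parted by spaces: the shift along the tool's x, y, z each as a share of 0.05 m, from -1 to 1, then the turn, a rotation vector about the tool's x, y, z each as a share of pi rad, from -1 to 1. A call has 1 to 12 rows; each row shifts and turns the commanded pose from where the row before left it, along the tool's axes as they then stand; what a row does not reach is not made up. A row lasts 1/12 s, in which the tool goes at most 41.7 mm and 7.16 degrees, less where a joint would pass 70% of its speed; a pose out of reach is approached as far as the arm can. A call with a number of a shift or a turn outside -1 to 1 is refused whole. A call with a gripper value outside its range is refused whole. "gripper" is the opening, from -1 (shut) to 1 (fully open), so that 0 is half open, set as the call begins (left out, the last holds). The fingers move at their own pace and stop on an object; the grip force is fixed at half the most. Time passes only in rows, so rows that do not move let the fingers close. It gives the time, the measured TCP pose, the force and the opening at its end, in the units of the state.
- robot.get_state(): the state, without advancing time (a new reading comes with each control period).
- robot.get_image(name): name is "scene" or "side" or "wrist"; returns the picture (480x640x3 uint8, red, green, blue); there is no depth.
- robot.camera_model(name): a dict with "intrinsics" (3x3 intrinsics, pixels), "position" and "attitude" of the camera in the world. Camera axes: x right, y up, looking along -z (the intrinsics and any distortion apply to the point x, -y, -z); pixel columns grow to the right and rows downward; lengths in m; the calibration is good to about 2 mm. A picture is of the moment at which its call begins: read the wrist's pose just before it. camera_model takes no time and is no camera call; for the wrist camera it gives the pose at the moment of the call.
- robot.finish_job(): hands the job in, once; it reports no verdict.
The state is a dict: "time_s": time; "qpos": joint angles; "qd": joint speeds; "joint_efforts": joint torques, N m; "tcp_pos": TCP position; "tool_rot": TCP orientation; "contact_force": force on the tool from outside, world axes, zero at the start; "torque": the same for the moment, N m; "grip_width": finger opening in m.
Only numpy, scipy, OpenCV 4.12 (cv2) and the standard library are available. Lean on these libraries where they do the work, as an engineer would, in place of code of your own. Each camera call takes 0.05 s, during which the arm holds its last target.

## Task

Start up the steel bath from the white control console beside it, pressing the controls with the closed fingers in this order: switch on the orange rocker by pressing its raised far end fully down, then push the blue button all the way in (it stays in), then press the green button all the way in and let it spring back up. Leave the red button unpressed, and do not lift or move the two vials and the stopper.

Things in the scene. Friction and masses are not known exactly. Their poses are not given: they have to be found in the camera images.
- console: white control console, 150 (x) x 136 (y) mm, fixed on a steel stand 180 x 170 mm; grey deck 87 mm above the worktop; origin at worktop height under its centre, x away from the robot, y left, z up. Controls (own x, y in mm): rocker pivot (26, 33); buttons at (-42, 33), (-42, -35), (26, -35), their order varies. Solid: bath at world y < -0.50, x > 0.35, 0.41 m tall; still at y > -0.17, x > 0.25, 0.71 m tall
- rocker_press (a point): where to press the rocker: top face of its far half, 20 mm beyond the pivot, on a white stripe. Orange rocker, 60 mm long along the console's x, 26 wide, shallow V profile, pivot in the middle, 95 mm above the worktop. Off: far half raised, this point 105 mm above the worktop. On: far half level, this point at 98 mm. Black bezel, top 91 mm
- rocker (a joint): rocker switch angle, rad: about 0 = off (far half raised), 0.35 = fully on (far half pressed down); about 4 N pressed straight down at rocker_press turns it, and it stays where it is left
- blue_top (a point): centre of the top face of the blue push button: a round blue cap, 30 mm across, in a steel collar 42 mm across (its top 93 mm above the worktop); when up, the cap stands 12 mm above the collar, its top face 105 mm above the worktop. The point moves with the cap, its z is up. Travel 8 mm
- blue (a joint): blue button, m pressed in: about 0 up, 0.008 fully in; it takes about 4 N, has no spring and stays where it is left
- green_top (a point): centre of the top face of the green push button: a round green cap, 30 mm across, in a steel collar 42 mm across (its top 93 mm above the worktop); when up, the cap stands 12 mm above the collar, its top face 105 mm above the worktop. The point moves with the cap, its z is up. Travel 6 mm
- green (a joint): green button, m pressed in: 0 up, 0.006 fully in; spring return, about 1 N at first and 4.5 N fully in
- red_top (a point): centre of the top face of the red push button: a round red cap, 30 mm across, in a steel collar 42 mm across (its top 93 mm above the worktop); when up, the cap stands 12 mm above the collar, its top face 105 mm above the worktop. The point moves with the cap, its z is up. To be left alone
- red (a joint): red button, m pressed in: 0 up, 0.006 fully in; spring return, to stay at 0
- vial_blue: clear vial with a blue cap, 32 mm across, 54 mm high, standing loose on the worktop at the right of the console; origin at the centre of its underside
- vial_white: amber vial with a white cap, 32 mm across, 54 mm high, standing loose on the worktop at the right of the console; origin at the centre of its underside
- red_stopper: dark red tapered rubber stopper, 34 mm across, 30 mm high, standing loose on the worktop at the right of the console; origin at the centre of its underside
There are look-alikes about, which are no part of the job. There is more than one size of the vial_white; the job needs the smallest.

How it is judged:
On the way, in this order (a step that is already met when the one before it is completed fails the run):
1. the rocker is pressed to on (value of joint rocker above 0.28 rad), for 0.1 s.
2. the blue button is pushed all the way in (value of joint blue above 0.006 m), for 0.1 s.
3. the green button is pressed all the way in (value of joint green above 0.0045 m), for 0.1 s.
At the end, for the whole second after the job is handed in: The rocker is on (over 0.28 of 0.35 rad), the blue button is in (over 6 of 8 mm), the green and red buttons are up (within 1.5 mm), and both vials and the stopper stand upright (within 0.25 rad) and at rest within 15 mm of where they stood (value of joint rocker above 0.28 rad and value of joint blue above 0.006 m and value of joint each of green, red below 0.0015 m and distance of each of vial_blue, vial_white, red_stopper from where it was at the start of the episode below 0.015 m and angle between each of vial_blue, vial_white, red_stopper's own z axis and vertical below 0.25 rad and linear speed of each of vial_blue, vial_white, red_stopper below 0.02 m/s); the robot touches nothing.
It fails at once if the red button was pressed (over 2 mm) (value of joint red above 0.002 m).
It fails at once if the blue button was pushed before the rocker was on (value of joint blue above 0.003 m and value of joint rocker below 0.25 rad).
It fails at once if the green button was pressed before the blue button was in (value of joint green above 0.002 m and value of joint blue below 0.0055 m).
It fails at once if a vial or the stopper was lifted, moved over 15 mm or tipped (distance of any of vial_blue, vial_white, red_stopper from where it was at the start of the episode above 0.015 m or angle between any of vial_blue, vial_white, red_stopper's own z axis and vertical above 0.3 rad).
It also fails if it takes over 45 s, if anything falls off the work surface, if the arm or the gripper's body presses on something with over 40 N, if the wrist force passes 120 N, or if a joint passes its speed limit or range.

## Working session

There is one attempt and no reset: what is moved stays moved. The work goes in short steps, Python scripts to look and compute and a tool call to move; the robot and the scene stay as the last step left them, time stands still between calls to the robot, and variables do not carry over. Pictures are saved under pics/ and viewed, and the job is handed in when it is done.

Besides the shell and the picture viewer there is one more tool, called after "Call:" by a JSON object that holds its "fn" and its "kwargs". jog_arm: Moves the arm, as the interface text tells. Shift numbers are shares of 0.05 m and turn numbers shares of pi rad, none past 1 either way. Its arguments: {"type":"object","properties":{"targets":{"type":"string"},"gripper":{"type":"number"}},"required":["targets"]}

```bash
mkdir -p pics; cat > h.py <<'E'
import numpy as np, cv2
from scipy.spatial.transform import Rotation as R
from station import robot
def att(m):
    a=np.array(m["attitude"],float)
    return a if a.shape==(3,3) else (R.from_rotvec(a).as_matrix() if a.size==3 else R.from_quat(a).as_matrix())
def ray(m,u,v,z):
    K=np.array(m["intrinsics"]); d=np.linalg.inv(K)@[u,v,1]; d=att(m)@[d[0],-d[1],-d[2]]
    p=np.array(m["position"]); return p+d*(z-p[2])/d[2]
def proj(m,P):
    K=np.array(m["intrinsics"]); c=att(m).T@(np.array(P)-m["position"]); c=K@[c[0],-c[1],-c[2]]; return c[:2]/c[2]
E
python3 - <<'E'
from h import *
s=robot.get_state(); print(s)
for n in ("scene","side","wrist"):
    m=robot.camera_model(n); print(n,m)
    cv2.imwrite(f"pics/{n}0.png",robot.get_image(n)[:,:,::-1])
E
```

```text
{'time_s': 0.0, 'qpos': array([ 1.16807497,  0.46944333, -0.04856533,  1.53365927,  0.02412225,
        1.14096991, -0.0822742 ]), 'qd': array([-0.00064655, -0.00020669,  0.00068875,  0.00091538, -0.00090181,
       -0.00112903, -0.00097532]), 'joint_efforts': array([ 2.34378258e-04, -5.07980347e+01, -8.06923583e-02, -2.36159098e+01,
       -6.13949820e-02,  3.78356001e-02,  1.56860960e-04]), 'tcp_pos': array([ 0.24628524, -0.62788278,  0.23851269]), 'tool_rot': array([-0.38200802,  2.01916856, -2.01539228]), 'contact_force': array([0.47571788, 1.21394024, 0.11436506]), 'torque': array([ 0.01769653, -0.03571117,  0.02019099]), 'grip_width': 0.08682687589712504}
scene {'intrinsics': array([[530.76243446,   0.        , 317.15793254],
       [  0.        , 530.76243446, 236.93782151],
       [  0.        ,   0.        ,   1.        ]]), 'position': array([-0.15641069, -0.81695047,  0.42872183]), 'attitude': array([ 1.06416175, -0.54470101, -0.86553236])}
side {'intrinsics': array([[565.95448086,   0.        , 321.80891564],
       [  0.        , 565.95448086, 241.20020457],
       [  0.        ,   0.        ,   1.        ]]), 'position': array([-0.0266621 , -0.81208592,  0.75255282]), 'attitude': array([ 0.75707494, -0.35025905, -0.80446484])}
wrist {'intrinsics': array([[342.68934394,   0.        , 315.23285645],
       [  0.        , 342.68934394, 233.97268123],
       [  0.        ,   0.        ,   1.        ]]), 'position': array([ 0.3222955 , -0.59696069,  0.38211967]), 'attitude': array([-0.26737462,  0.18471583, -1.18830827])}
```

View pics/scene0.png

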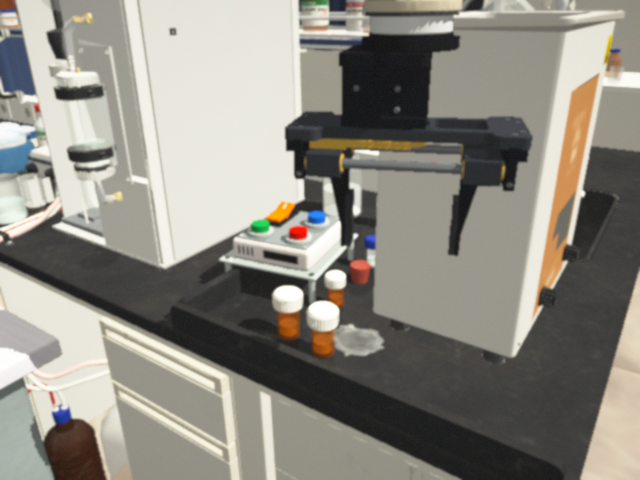

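View pics/side0.png

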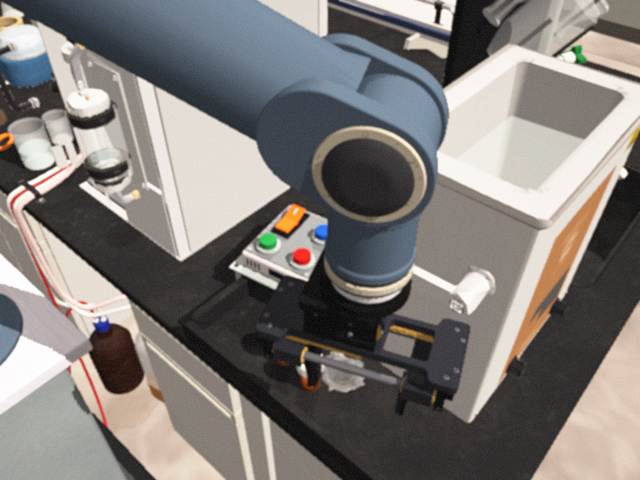

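View pics/wrist0.png

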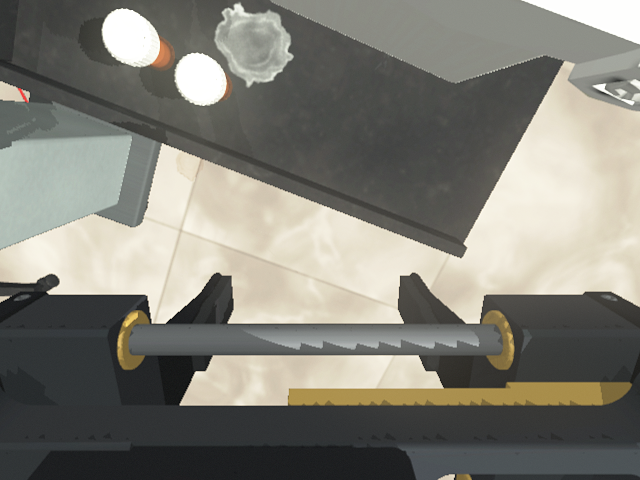

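The scene picture shows the console with green button (260,227), red (298,233), blue (316,217) and orange rocker (282,211). Look-alikes are the red stopper (360,271) and the blue vial cap (371,242). The three amber vials are at (336,290), (288,312) and (323,328), the smallest being (336,290). The side view has the same controls at green (268,242), red (302,257), blue (322,233) and rocker (291,220). Next I measure them.

```bash
cat > meas.py <<'E'
from h import *
def masks(im):
    hsv=cv2.cvtColor(im,cv2.COLOR_RGB2HSV)
    f=lambda lo,hi: cv2.inRange(hsv,np.array(lo),np.array(hi))
    return dict(green=f((50,150,60),(80,255,255)),red=f((0,190,90),(4,255,255))|f((175,190,90),(180,255,255)),blue=f((100,150,100),(120,255,255)),orange=f((8,190,150),(20,255,255)))
def blobs(im,box,n=20):
    out={}
    x0,y0,x1,y1=box
    for k,mk in masks(im).items():
        z=np.zeros_like(mk); z[y0:y1,x0:x1]=mk[y0:y1,x0:x1]
        c,l,st,ce=cv2.connectedComponentsWithStats(z)
        out[k]=[(ce[i].round(1).tolist(),st[i].tolist()) for i in range(1,c) if st[i,4]>n]
    return out
E
python3 - <<'E'
from meas import *
for n,b in (("scene",(220,190,385,290)),("side",(240,195,335,280))):
    im=cv2.imread(f"pics/{n}0.png")[:,:,::-1].copy(); m=robot.camera_model(n)
    for k,v in blobs(im,b).items():
        for c,st in v: print(n,k,c,st,ray(m,*c,0.103).round(4))
    x0,y0,x1,y1=b
    cv2.imwrite(f"pics/{n}0crop.png",cv2.resize(im[y0:y1,x0:x1,::-1],None,fx=4,fy=4,interpolation=cv2.INTER_CUBIC))
E
```

```text
scene green [260.3, 225.7] [252, 221, 18, 11, 159] [ 0.433  -0.2969  0.103 ]
scene red [297.9, 232.2] [290, 227, 17, 12, 166] [ 0.4442 -0.3631  0.103 ]
scene blue [316.2, 216.1] [309, 210, 16, 13, 180] [ 0.5146 -0.3489  0.103 ]
scene blue [369.8, 241.0] [365, 235, 10, 13, 102] [ 0.4749 -0.4725  0.103 ]
scene orange [281.8, 212.5] [267, 203, 28, 19, 233] [ 0.4971 -0.2904  0.103 ]
side green [267.5, 241.1] [260, 234, 16, 15, 188] [ 0.4311 -0.2985  0.103 ]
side red [301.6, 256.1] [294, 249, 16, 15, 197] [ 0.4425 -0.3649  0.103 ]
side blue [321.8, 231.7] [316, 225, 12, 15, 151] [ 0.5082 -0.3512  0.103 ]
side orange [290.3, 219.6] [275, 204, 30, 29, 391] [ 0.4955 -0.2898  0.103 ]
```

View pics/scene0crop.png

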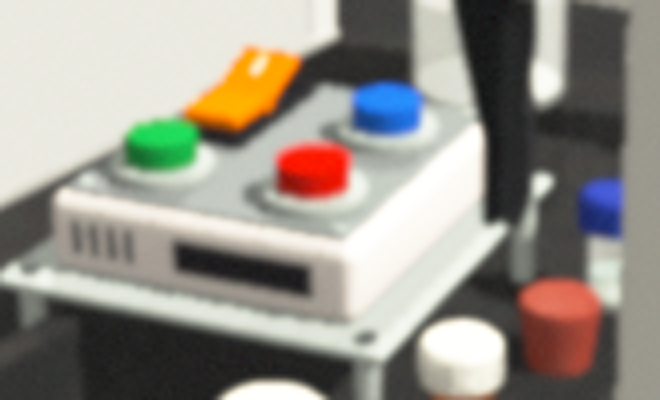

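View pics/side0crop.png

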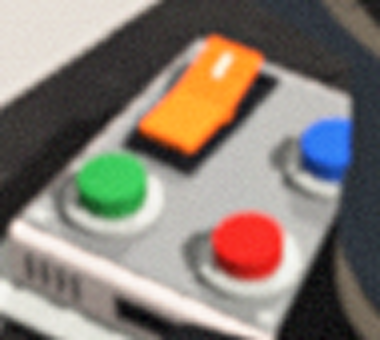

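```bash
python3 - <<'E'
from h import *
s=robot.get_state(); M=R.from_rotvec(s["tool_rot"]).as_matrix(); print(M.round(3))
w=robot.camera_model("wrist"); print(M.T@(w["position"]-s["tcp_pos"]))
m=robot.camera_model("side"); p=np.array(m["position"]); az=np.arctan2(-.628,.246); nrm=np.array([-np.sin(az),np.cos(az),0])
K=np.array(m["intrinsics"])
for uv in [(135,0),(340,110),(370,170),(20,0),(225,0),(100,35),(260,140)]:
    d=np.linalg.inv(K)@[*uv,1]; d=att(m)@[d[0],-d[1],-d[2]]; t=-(p@nrm)/(d@nrm); P=p+t*d; print(uv,P.round(3),"r",np.hypot(*P[:2]).round(3))
# stripe
for n,b in (("scene",(267,203,295,222)),("side",(275,204,305,233))):
    im=cv2.imread(f"pics/{n}0.png")[:,:,::-1].copy(); m=robot.camera_model(n)
    hsv=cv2.cvtColor(im,cv2.COLOR_RGB2HSV); x0,y0,x1,y1=b
    sub=hsv[y0:y1,x0:x1]; 
    og=cv2.morphologyEx(cv2.inRange(sub,(8,150,150),(20,255,255)),cv2.MORPH_CLOSE,np.ones((7,7),np.uint8))
    w=((sub[...,1]<150)&(sub[...,2]>200)&(og>0)); ys,xs=np.nonzero(w); 
    if len(xs): print(n,len(xs),xs.mean()+x0,ys.mean()+y0,ray(m,xs.mean()+x0,ys.mean()+y0,.105))
E
```

```text
[[-0.931 -0.001  0.365]
 [-0.365  0.001 -0.931]
 [ 0.    -1.    -0.001]]
[-0.08203869 -0.14349607 -0.00131062]
(135, 0) [ 0.182 -0.466  0.608] r 0.5
(340, 110) [ 0.236 -0.601  0.554] r 0.646
(370, 170) [ 0.244 -0.624  0.511] r 0.67
(20, 0) [ 0.146 -0.372  0.595] r 0.4
(225, 0) [ 0.207 -0.529  0.617] r 0.568
(100, 35) [ 0.169 -0.431  0.578] r 0.463
(260, 140) [ 0.213 -0.544  0.517] r 0.584
scene 33 282.1515151515151 206.66666666666666 [ 0.51537079 -0.27702516  0.105     ]
side 26 294.3076923076923 211.42307692307693 [ 0.51432377 -0.28183102  0.105     ]
```

Call:
{"fn": "jog_arm", "kwargs": {"targets": "-0.25 -0.2 -0.6 0 0 0;-0.25 -0.2 -0.6 0 0 0;-0.25 -0.2 -0.6 0 0 0", "gripper": -1}}

```text
time_s: 0.4
tcp_pos: [0.2482, -0.5296, 0.2688]
tool_rot: [-0.381, 2.02, -2.016]
contact_force: [1.0, -0.9, 0.6]
grip_width: 0.0742
```

```bash
cat > lg.py <<'E'
from h import *
import json
s=robot.get_state(); d={k:np.array(v).tolist() for k,v in s.items()}
open("log.jsonl","a").write(json.dumps(d)+"\n")
print(s["time_s"],"q",s["qpos"].round(3),"p",s["tcp_pos"].round(4),"F",s["contact_force"].round(1),"g",round(s["grip_width"],4))
print(R.from_rotvec(s["tool_rot"]).as_matrix().round(3).tolist())
E
python3 lg.py
```

```text
0.4 q [ 1.118  0.3   -0.072  1.715  0.023  1.129 -0.159] p [ 0.2482 -0.5296  0.2688] F [ 1.  -0.9  0.6] g 0.0742
[[-0.931, -0.001, 0.364], [-0.364, 0.002, -0.931], [0.0, -1.0, -0.002]]
```

Call:
{"fn": "jog_arm", "kwargs": {"targets": "-0.25 -0.2 -0.6 0 0 0;-0.25 -0.2 -0.6 0 0 0;-0.25 -0.2 -0.6 0 0 0"}}

```text
time_s: 0.65
tcp_pos: [0.2504, -0.4316, 0.2996]
tool_rot: [-0.382, 2.018, -2.017]
contact_force: [-0.3, -1.3, 0.5]
grip_width: 0.0552
```

```bash
python3 lg.py; python3 - <<'E'
from h import *
for n in ("scene","side","wrist"):
    cv2.imwrite(f"pics/{n}1.png",robot.get_image(n)[:,:,::-1])
E
```

```text
0.65 q [ 1.06   0.133 -0.111  1.856  0.016  1.154 -0.253] p [ 0.2504 -0.4316  0.2996] F [-0.3 -1.3  0.5] g 0.0552
[[-0.931, -0.0, 0.365], [-0.365, 0.0, -0.931], [0.0, -1.0, -0.001]]
```

View pics/side1.png

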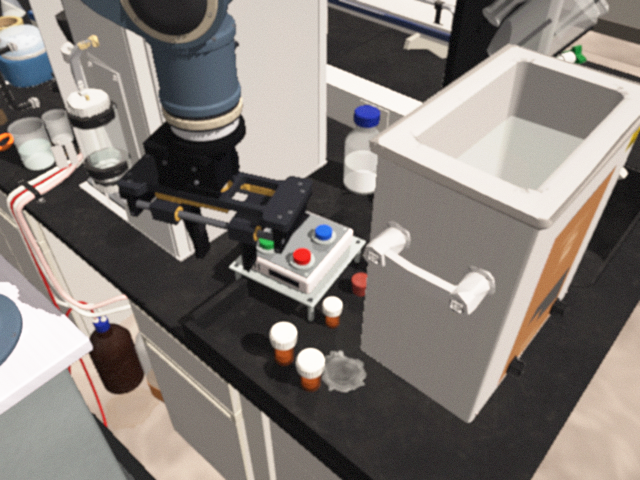

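View pics/wrist1.png

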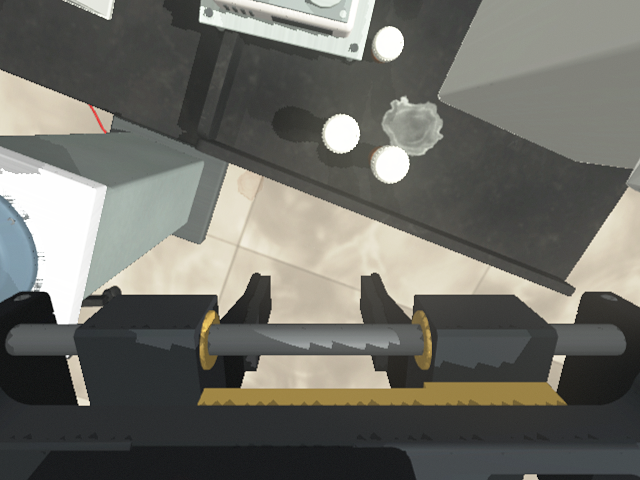

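```bash
cat > fk.py <<'E'
from h import *
import json
from scipy.optimize import least_squares
Rz=lambda a:R.from_euler('z',a).as_matrix(); Ry=lambda a:R.from_euler('y',a).as_matrix()
def chain(q,L):
    h,L1,a1,L2,a2,d,off,a0=L
    A=Rz(-q[0]+off)@Ry(q[1]); S=np.array([0,0,h]); 
    E=S+A@[a1,0,L1]; B=A@Rz(-q[2])@Ry(q[3])
    W=E+B@[a2,0,L2]; C=B@Rz(-q[4])@Ry(q[5]); T=W+C@[a0,0,d]
    return S,E,W,T,C
def load():
    D=[dict(time_s=0,qpos=[1.16807497,0.46944333,-0.04856533,1.53365927,0.02412225,1.14096991,-0.0822742],tcp_pos=[0.24628524,-0.62788278,0.23851269],tool_rot=[-0.38200802,2.01916856,-2.01539228])]
    return D+[json.loads(l) for l in open("log.jsonl")]
def fit():
    D=load()
    f=lambda L:np.concatenate([np.concatenate([100*(chain(d["qpos"],L)[3]-d["tcp_pos"]),10*(chain(d["qpos"],L)[4][:,2]-R.from_rotvec(d["tool_rot"]).as_matrix()[:,1])]) for d in D]+[0.3*(np.array(L)-L0)])
    L0=np.array([.3,.4,0,.4,0,.27,0,0])
    r=least_squares(f,L0); return r.x,r.fun
E
python3 - <<'E'
from fk import *
L,res=fit(); print(L.round(3)); print(res[:-8].reshape(-1,6).round(2))
for d in load():
    S,E,W,T,C=chain(d["qpos"],L); print(E.round(3),W.round(3),T.round(3))
E
```

```text
[ 0.218  0.559  0.012  0.381  0.04   0.279 -0.071 -0.082]
[[-0.5  -0.15 -0.2   0.    0.   -0.  ]
 [ 0.07  0.04  0.12  0.    0.   -0.  ]
 [ 0.54  0.27  0.09  0.    0.   -0.  ]]
[ 0.086 -0.249  0.712] [ 0.211 -0.554  0.516] [ 0.241 -0.629  0.236]
[ 0.066 -0.164  0.749] [ 0.213 -0.456  0.549] [ 0.249 -0.529  0.27 ]
[ 0.037 -0.078  0.771] [ 0.213 -0.36   0.58 ] [ 0.256 -0.429  0.301]
```

Call:
{"fn": "jog_arm", "kwargs": {"targets": "0 0 0 0 0.039 0;0 0 0 0 0.039 0;0 0 0 0 0.039 0;0 0 0 0 0.039 0;0 0 0 0 0.039 0;0 0 0 0 0.039 0;0 0 0 0 0.039 0;0 0 0 0 0.039 0;0 0 0 0 0.039 0;0 0 0 0 0.039 0;0 0 0 0 0.039 0;0 0 0 0 0.039 0", "gripper": -1}}

```text
time_s: 1.8
tcp_pos: [0.2501, -0.4345, 0.2988]
tool_rot: [-0.95, -1.544, 1.544]
contact_force: [-0.2, -0.7, -0.1]
grip_width: 0.0003
```

```bash
python3 lg.py; python3 - <<'E'
from h import *
for n in ("side","wrist"):
    cv2.imwrite(f"pics/{n}2.png",robot.get_image(n)[:,:,::-1])
s=robot.get_state();M=R.from_rotvec(s["tool_rot"]).as_matrix()
for t in [(.40,-.36,.26),(.517,-.281,.2)]: print(M.T@(np.array(t)-s["tcp_pos"])/.05)
E
```

```text
1.8 q [ 0.952  0.133  0.014  1.858 -0.002  1.151 -1.709] p [ 0.2501 -0.4345  0.2988] F [-0.2 -0.7 -0.1] g 0.0003
[[-0.45, -0.001, -0.893], [0.893, 0.001, -0.45], [0.001, -1.0, 0.001]]
[-0.04298373  0.77449361 -3.3459365 ]
[ 0.29572357  1.97314293 -6.14959789]
```

View pics/wrist2.png

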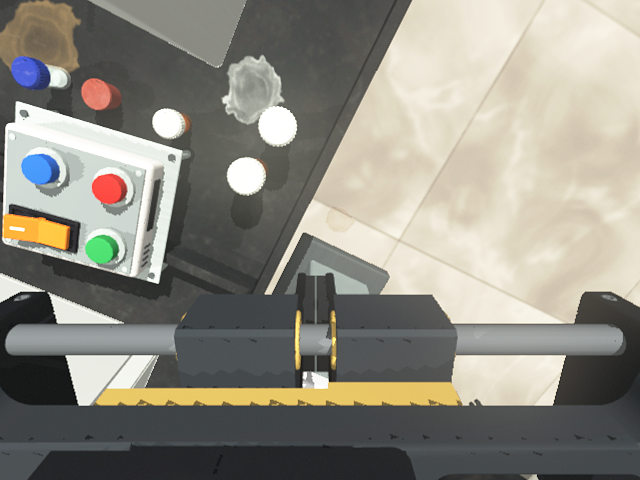

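View pics/side2.png

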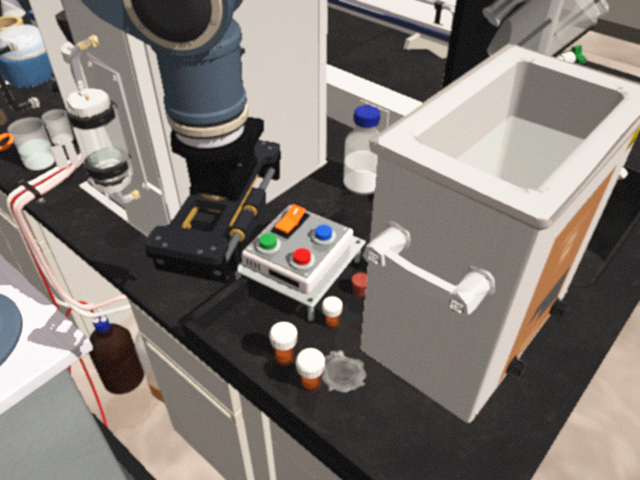

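```bash
python3 - <<'E'
from meas import *
for n,b,mm in (("wrist",(0,140,140,270),robot.camera_model("wrist")),("side",(240,195,345,280),robot.camera_model("side"))):
    im=cv2.imread(f"pics/{n}2.png")[:,:,::-1].copy()
    for k,v in blobs(im,b).items():
        for c,st in v: print(n,k,c,st,ray(mm,*c,0.102).round(4))
from fk import *
L,res=fit(); print(L.round(3),abs(res).max())
E
python3 -c "
import cv2
a=cv2.imread('pics/wrist2.png')[95:290,0:200];cv2.imwrite('pics/w2c.png',cv2.resize(a,None,fx=3,fy=3,interpolation=cv2.INTER_CUBIC))"
```

```text
wrist green [101.5, 248.7] [86, 235, 32, 28, 675] [ 0.4309 -0.295   0.102 ]
wrist red [104.3, 197.9] [92, 186, 28, 17, 59] [ 0.444  -0.3494  0.102 ]
wrist blue [40.0, 168.6] [22, 154, 37, 30, 883] [ 0.5086 -0.3492  0.102 ]
wrist orange [28.2, 228.8] [4, 214, 66, 36, 875] [ 0.5047 -0.282   0.102 ]
side green [267.6, 241.0] [260, 234, 16, 15, 187] [ 0.4321 -0.2977  0.102 ]
side red [301.6, 256.1] [294, 249, 16, 15, 200] [ 0.4433 -0.3642  0.102 ]
side blue [323.4, 231.9] [316, 225, 16, 15, 188] [ 0.5104 -0.3528  0.102 ]
side orange [290.4, 219.3] [275, 204, 30, 29, 396] [ 0.497  -0.2886  0.102 ]
[ 0.287  0.563  0.009  0.414  0.234  0.163 -0.079 -0.135] 0.5702784339277178
```

View pics/w2c.png

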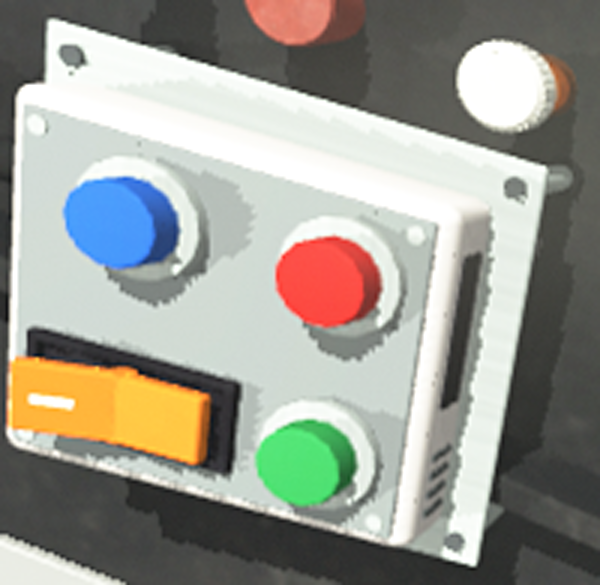

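The wrist crop shows all controls, with blue at (40,169), red (108,188), green (101,249) and the rocker stripe at about (17,228). Side and wrist agree within about 4 mm: green (.431,-.297), blue (.510,-.351), rocker press about (.518,-.281).

Call:
{"fn": "jog_arm", "kwargs": {"targets": "0 0 -0.55 0 0 0;0 0 -0.55 0 0 0;0 0 -0.55 0 0 0;0 0 0 0 0 0"}}

```text
time_s: 2.23
tcp_pos: [0.3293, -0.3929, 0.2991]
tool_rot: [-0.94, -1.56, 1.555]
contact_force: [-0.4, 0.9, -0.9]
grip_width: 0.0003
```

```bash
python3 lg.py
```

```text
2.2333 q [ 0.843  0.154 -0.057  1.832  0.006  1.155 -1.872] p [ 0.3293 -0.3929  0.2991] F [-0.4  0.9 -0.9] g 0.0003
[[-0.467, 0.003, -0.884], [0.884, 0.002, -0.467], [0.001, -1.0, -0.003]]
```

Call:
{"fn": "jog_arm", "kwargs": {"targets": "0 0 -0.55 0 0 0;0 0 -0.55 0 0 0;0 0 -0.55 0 0 0;0 0 0 0 0 0"}}

```text
time_s: 2.57
tcp_pos: [0.4024, -0.3549, 0.2991]
tool_rot: [-0.94, -1.56, 1.554]
contact_force: [0.7, 0.8, -0.3]
grip_width: 0.0006
```

```bash
python3 lg.py;  python3 - <<'E'
from fk import *
L,res=fit(); print(L.round(3)); print(res[:-8].reshape(-1,6).round(2))
for d in load():
    S,E,W,T,C=chain(d["qpos"],L); print(E.round(3),W.round(3),T.round(3))
for n in ("side","scene"):
    cv2.imwrite(f"pics/{n}3.png",robot.get_image(n)[:,:,::-1])
E
```

```text
2.5667 q [ 0.74   0.197 -0.11   1.78   0.02   1.165 -2.032] p [ 0.4024 -0.3549  0.2991] F [ 0.7  0.8 -0.3] g 0.0006
[[-0.466, 0.003, -0.885], [0.885, 0.002, -0.466], [0.001, -1.0, -0.003]]
[-0.26   0.56   0.009  0.428  0.166 -0.331 -0.078 -0.094]
[[-0.66 -0.24 -0.14  0.    0.   -0.  ]
 [-0.12  0.13  0.16  0.    0.   -0.  ]
 [ 0.47  0.14  0.05  0.    0.    0.  ]
 [ 0.2   0.3   0.04  0.    0.    0.  ]
 [ 0.08  0.08  0.    0.   -0.    0.  ]
 [ 0.23 -0.08 -0.11  0.   -0.    0.  ]]
[ 0.083 -0.247  0.236] [ 0.205 -0.543 -0.094] [ 0.24  -0.63   0.237]
[ 0.064 -0.162  0.273] [ 0.206 -0.443 -0.061] [ 0.247 -0.528  0.27 ]
[ 0.035 -0.075  0.294] [ 0.206 -0.35  -0.031] [ 0.255 -0.43   0.3  ]
[ 0.043 -0.071  0.294] [ 0.205 -0.35  -0.032] [ 0.252 -0.431  0.299]
[ 0.057 -0.075  0.292] [ 0.27  -0.32  -0.032] [ 0.33  -0.392  0.299]
[ 0.081 -0.086  0.288] [ 0.334 -0.295 -0.033] [ 0.405 -0.356  0.298]
```

View pics/side3.png

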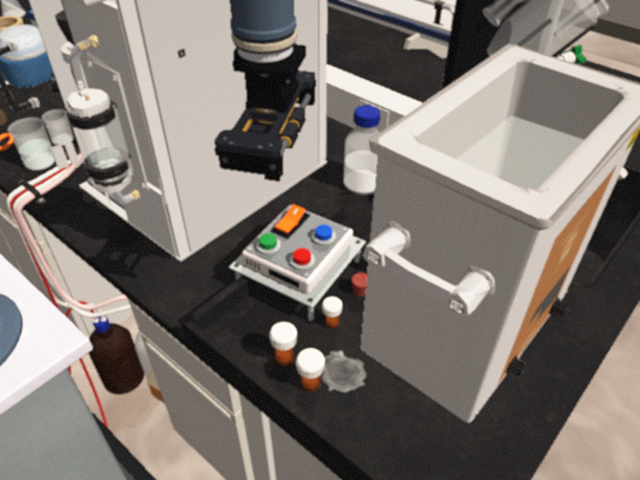

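View pics/scene3.png

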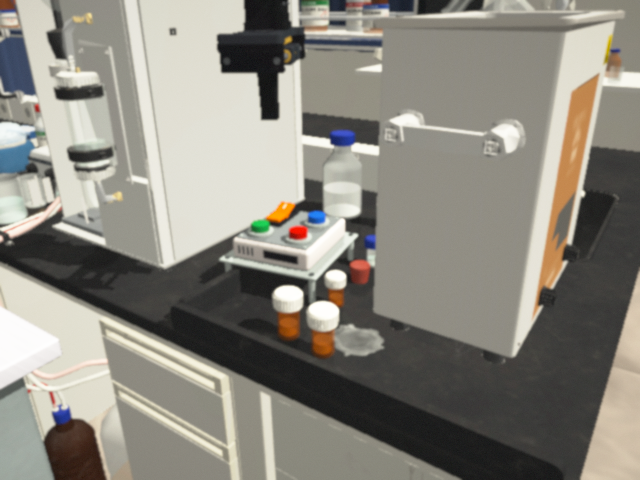

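Call:
{"fn": "jog_arm", "kwargs": {"targets": "0 0 0 0 -0.039 0;0 0 0 0 -0.039 0;0 0 0 0 -0.039 0;0 0 0 0 -0.039 0;0 0 0 0 -0.039 0;0 0 0 0 -0.039 0;0 0 0 0 -0.039 0;0 0 0 0 -0.039 0;0 0 0 0 -0.039 0;0 0 0 0 -0.039 0;0 0 0 0 -0.039 0;0 0 0 0 -0.039 0"}}

```text
time_s: 3.67
tcp_pos: [0.3956, -0.3598, 0.2993]
tool_rot: [-0.387, 2.015, -2.015]
contact_force: [0.7, 0.0, 0.1]
grip_width: 0.0007
```

Call:
{"fn": "jog_arm", "kwargs": {"targets": "0 0 0 0 -0.039 0;0 0 0 0 -0.039 0;0 0 0 0 -0.039 0;0 0 0 0 -0.039 0;0 0 0 0 0 0"}}

```text
time_s: 4.08
tcp_pos: [0.3957, -0.3596, 0.2993]
tool_rot: [-0.789, 1.708, -1.708]
contact_force: [-0.4, 0.1, -0.5]
grip_width: 0.0003
```

```bash
python3 lg.py;  python3 - <<'E'
from h import *
s=robot.get_state();M=R.from_rotvec(s["tool_rot"]).as_matrix(); print(M.T@[.8,-.6,0])
E
```

```text
4.0833 q [ 0.947  0.211 -0.34   1.772  0.077  1.172 -0.123] p [ 0.3957 -0.3596  0.2993] F [-0.4  0.1 -0.5] g 0.0003
[[-0.649, -0.001, 0.761], [-0.761, -0.0, -0.649], [0.001, -1.0, -0.001]]
[-6.29925085e-02 -6.03975701e-04  9.98013817e-01]
```

Call:
{"fn": "jog_arm", "kwargs": {"targets": "0 0 0 0 0 0.036;0 0 0 0 0 0.036;0 0 0 0 0 0.036;0 0 0 0 0 0.036;0 0 0 0 0 0.036;0 0 0 0 0 0"}}

```text
time_s: 4.58
tcp_pos: [0.3924, -0.3631, 0.2965]
tool_rot: [-0.248, 1.729, -1.319]
contact_force: [-0.9, -0.2, -0.3]
grip_width: 0.0002
```

```bash
python3 lg.py;  python3 - <<'E'
from fk import *
L,res=fit(); print(L.round(3)); print(res[:-8].reshape(-1,6).round(2))
for d in load()[-3:]:
    S,E,W,T,C=chain(d["qpos"],L); print(E.round(3),W.round(3),T.round(3))
for n in ("side","wrist"):
    cv2.imwrite(f"pics/{n}4.png",robot.get_image(n)[:,:,::-1])
E
```

```text
4.5833 q [ 1.246  0.302 -0.357  1.774 -0.479  1.237  0.371] p [ 0.3924 -0.3631  0.2965] F [-0.9 -0.2 -0.3] g 0.0002
[[-0.559, 0.35, 0.752], [-0.633, 0.406, -0.659], [-0.536, -0.844, -0.006]]
[ 0.347  0.562  0.022  0.422  0.124  0.315 -0.077 -0.067]
[[-0.82 -0.03 -0.41  0.    0.   -0.  ]
 [-0.29  0.22  0.09  0.    0.   -0.  ]
 [ 0.24  0.2   0.25  0.    0.   -0.  ]
 [ 0.16  0.49  0.24  0.    0.    0.  ]
 [ 0.13  0.26  0.17  0.   -0.    0.  ]
 [ 0.15  0.02  0.    0.   -0.    0.  ]
 [ 0.42 -0.23  0.01 -0.    0.    0.  ]
 [ 0.44 -0.3  -0.36  0.3  -0.28  0.  ]]
[ 0.09  -0.096  0.894] [ 0.352 -0.312  0.614] [ 0.404 -0.355  0.299]
[ 0.073 -0.119  0.892] [ 0.347 -0.321  0.615] [ 0.4   -0.362  0.299]
[ 0.046 -0.183  0.877] [ 0.248 -0.426  0.573] [ 0.397 -0.366  0.293]
```

View pics/side4.png

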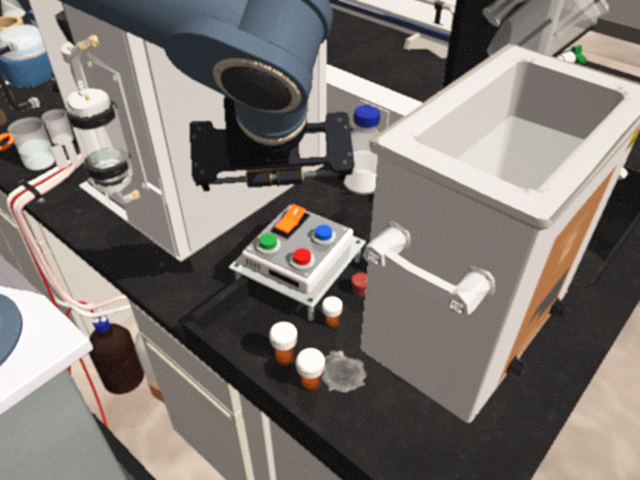

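View pics/wrist4.png

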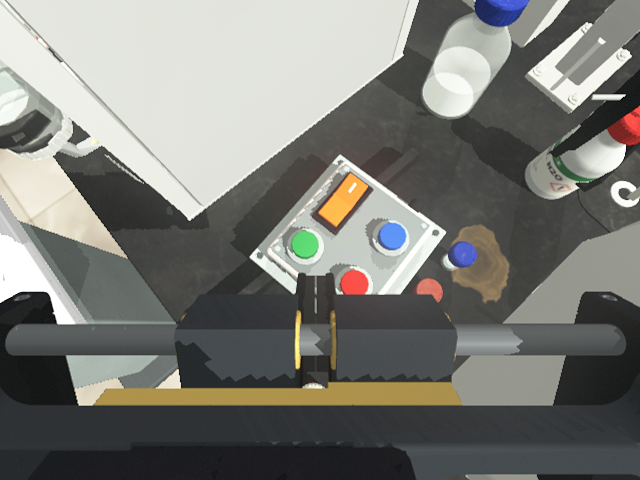

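```bash
python3 - <<'E'
from meas import *
im=cv2.imread("pics/wrist4.png")[:,:,::-1].copy(); m=robot.camera_model("wrist")
s=robot.get_state();M=R.from_rotvec(s["tool_rot"]).as_matrix()
P={}
for k,v in blobs(im,(240,150,450,300)).items():
    for c,st in v: 
        if st[4]>100: P[k]=ray(m,*c,.1035); print(k,c,st,P[k].round(4))
sub=im[165:240,310:375]; h=cv2.cvtColor(sub,cv2.COLOR_RGB2HSV)
og=cv2.morphologyEx(cv2.inRange(h,(8,150,150),(20,255,255)),cv2.MORPH_CLOSE,np.ones((9,9),np.uint8))
w=(h[...,1]<150)&(h[...,2]>200)&(cv2.erode(og,np.ones((5,5)))>0); ys,xs=np.nonzero(w); print("stripe",len(xs),xs.mean()+310,ys.mean()+165,ray(m,xs.mean()+310,ys.mean()+165,.105).round(4))
own={"green":(-.042,.033),"red":(-.042,-.035),"blue":(.026,-.035)}
b=np.array([P["green"][:2],P["blue"][:2]]);a=np.array([own["green"],own["blue"]])
d=b[1]-b[0];e=a[1]-a[0];yaw=np.arctan2(d[1],d[0])-np.arctan2(e[1],e[0]);print("yaw",np.degrees(yaw),"scale",np.hypot(*d)/np.hypot(*e))
c,sn=np.cos(yaw),np.sin(yaw);Q=np.array([[c,-sn],[sn,c]]);o=b.mean(0)-Q@a.mean(0)
pr=o+Q@[.046,.033]; print("origin",o,"press",pr,"red",o+Q@own["red"])
low=M@[.0095,.017,0]; print("low",low)
for n,t in (("hover",[*pr,.135]),):
    print(n,(M.T@(np.array(t)-low-s["tcp_pos"])/.05).round(3))
E
```

```text
blue [392.4, 235.3] [380, 223, 26, 27, 493] [ 0.5139 -0.3478  0.1035]
stripe 47 352.1063829787234 187.0 [ 0.5183 -0.278   0.105 ]Traceback (most recent call last):
  File "<stdin>", line 12, in <module>
KeyError: 'green'
```

```bash
cat > go.py <<'E'
from h import *
import sys
s=robot.get_state();M=R.from_rotvec(s["tool_rot"]).as_matrix()
low=M@[.0095,.017,0]; cur=s["tcp_pos"]+low
print("low edge at",cur.round(4),"F",s["contact_force"].round(1))
for a in sys.argv[1:]:
    t=np.array([float(x) for x in a.split(",")]); print(a,"shares",(M.T@(t-cur)/.05).round(3))
print("down 10mm:",(M.T@[0,0,-.01]/.05).round(3))
E
python3 go.py .518,-.279,.19 .518,-.279,.135
```

```text
low edge at [ 0.3967 -0.3585  0.2793] F [-0.2  0.9 -0.8]
.518,-.279,.19 shares [-1.405  2.998  0.804]
.518,-.279,.135 shares [-0.818  3.928  0.806]
down 10mm: [0.107 0.169 0.   ]
```

Go towards it in 6 rows (about 28 mm each).

Call:
{"fn": "jog_arm", "kwargs": {"targets": "-0.23 0.5 0.13 0 0 0;-0.23 0.5 0.13 0 0 0;-0.23 0.5 0.13 0 0 0;0 0 0 0 0 0"}}

```text
time_s: 5.02
tcp_pos: [0.4607, -0.311, 0.2538]
tool_rot: [-0.266, 1.718, -1.302]
contact_force: [0.2, 0.3, 0.5]
grip_width: 0.0002
```

```bash
python3 lg.py; python3 go.py .518,-.279,.19 .518,-.279,.135; python3 - <<'E'
from fk import *
L,res=fit(); print(L.round(3)); 
for d in load()[-2:]:
    S,E,W,T,C=chain(d["qpos"],L); print(E.round(3),W.round(3),T.round(3))
E
```

```text
5.0167 q [ 1.131  0.35  -0.41   1.822 -0.491  1.081  0.297] p [ 0.4607 -0.311   0.2538] F [0.2 0.3 0.5] g 0.0002
[[-0.542, 0.343, 0.767], [-0.646, 0.414, -0.641], [-0.537, -0.844, -0.003]]
low edge at [ 0.4614 -0.3101  0.2344] F [0.2 0.3 0.5]
.518,-.279,.19 shares [-0.539  1.394  0.473]
.518,-.279,.135 shares [0.052 2.322 0.476]
down 10mm: [0.107 0.169 0.001]
[ 0.341  0.56   0.018  0.464  0.115  0.3   -0.077 -0.029]
[ 0.045 -0.178  0.87 ] [ 0.271 -0.456  0.553] [ 0.398 -0.368  0.295]
[ 0.074 -0.195  0.861] [ 0.333 -0.402  0.516] [ 0.46  -0.311  0.258]
```

Call:
{"fn": "jog_arm", "kwargs": {"targets": "-0.17 0.46 0.15 0 0 0;-0.17 0.46 0.15 0 0 0;-0.17 0.46 0.15 0 0 0;0 0 0 0 0 0"}}

```text
time_s: 5.35
tcp_pos: [0.515, -0.2824, 0.2093]
tool_rot: [-0.265, 1.718, -1.304]
contact_force: [-0.1, 0.7, 0.1]
grip_width: 0.0005
```

```bash
python3 lg.py; python3 go.py .518,-.279,.135; python3 - <<'E'
from fk import *
L,res=fit()
for d in load()[-1:]:
    S,E,W,T,C=chain(d["qpos"],L); print(E.round(3),W.round(3),T.round(3))
for n in ("side","scene","wrist"):
    cv2.imwrite(f"pics/{n}5.png",robot.get_image(n)[:,:,::-1])
E
```

```text
5.35 q [ 1.034  0.427 -0.43   1.83  -0.49   0.947  0.238] p [ 0.515  -0.2824  0.2093] F [-0.1  0.7  0.1] g 0.0005
[[-0.543, 0.344, 0.766], [-0.646, 0.412, -0.643], [-0.537, -0.844, -0.002]]
low edge at [ 0.5157 -0.2816  0.1898] F [-0.1  0.7  0.1]
.518,-.279,.135 shares [0.531 0.962 0.005]
down 10mm: [0.107 0.169 0.   ]
[ 0.109 -0.22   0.81 ] [ 0.405 -0.394  0.458] [ 0.513 -0.281  0.214]
```

View pics/wrist5.png

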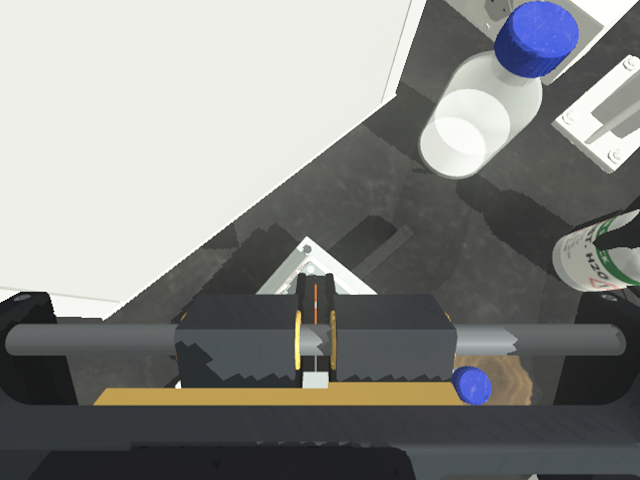

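View pics/scene5.png

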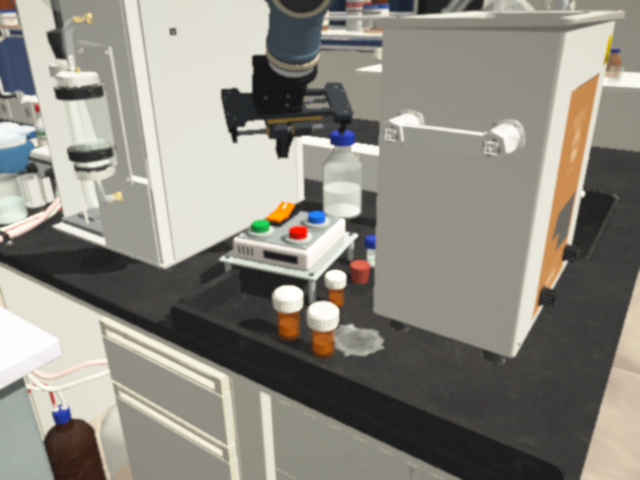

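View pics/side5.png

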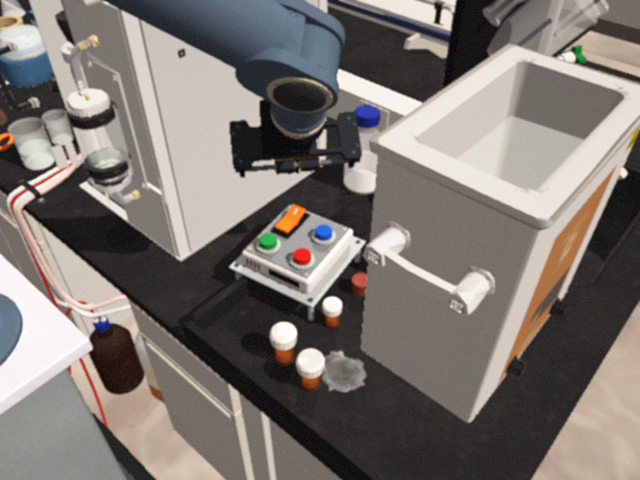

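The views show the arm clear of the still, with the tip above the rocker. I want the position of the bottle at scene (342,213) before lowering.

```bash
python3 - <<'E'
from h import *
m=robot.camera_model("scene"); b=ray(m,342,215,0); print(b)
for z in (.15,.18,.2,.22,.25): print(z,proj(m,[b[0]+.02,b[1],z]))
w=robot.camera_model("wrist"); print(ray(w,440,165,0))
s=robot.get_state();M=R.from_rotvec(s["tool_rot"]).as_matrix()
for k in (-.095,.095): print("body corner at press",(np.array([.517,-.28,.118])+M@[.037,-.053,k]).round(3),(np.array([.517,-.28,.118])+M@[-.037,-.053,k]).round(3))
E
```

```text
[ 0.76230774 -0.24506438  0.        ]
0.15 [347.30381137 145.64221133]
0.18 [347.4147889  131.45194723]
0.2 [347.49014513 121.81643999]
0.22 [347.566627   112.03700116]
0.25 [347.68351618  97.0908366 ]
[ 0.74089126 -0.24918854  0.        ]
body corner at press [ 0.406 -0.264  0.143] [ 0.446 -0.216  0.182]
body corner at press [ 0.551 -0.387  0.143] [ 0.591 -0.339  0.183]
```

Call:
{"fn": "jog_arm", "kwargs": {"targets": "0.18 0.32 0 0 0 0;0.18 0.32 0 0 0 0;0.18 0.32 0 0 0 0;0 0 0 0 0 0"}}

```text
time_s: 5.83
tcp_pos: [0.5122, -0.2861, 0.153]
tool_rot: [-0.259, 1.723, -1.312]
contact_force: [-0.1, 1.6, 0.3]
grip_width: 0.0006
```

```bash
python3 lg.py; python3 go.py .518,-.279,.108 .518,-.279,.097; python3 - <<'E'
from fk import *
for n in ("side","scene"):
    cv2.imwrite(f"pics/{n}6.png",cv2.resize(robot.get_image(n)[100:300,200:400,::-1],None,fx=3,fy=3,interpolation=cv2.INTER_CUBIC))
E
```

```text
5.8333 q [ 1.035  0.498 -0.428  1.875 -0.496  0.844  0.288] p [ 0.5122 -0.2861  0.153 ] F [-0.1  1.6  0.3] g 0.0006
[[-0.551, 0.345, 0.76], [-0.641, 0.408, -0.65], [-0.535, -0.845, -0.004]]
low edge at [ 0.5128 -0.2853  0.1336] F [-0.1  1.6  0.3]
.518,-.279,.108 shares [ 0.136  0.519 -0.001]
.518,-.279,.097 shares [0.254 0.705 0.   ]
down 10mm: [0.107 0.169 0.001]
```

View pics/scene6.png

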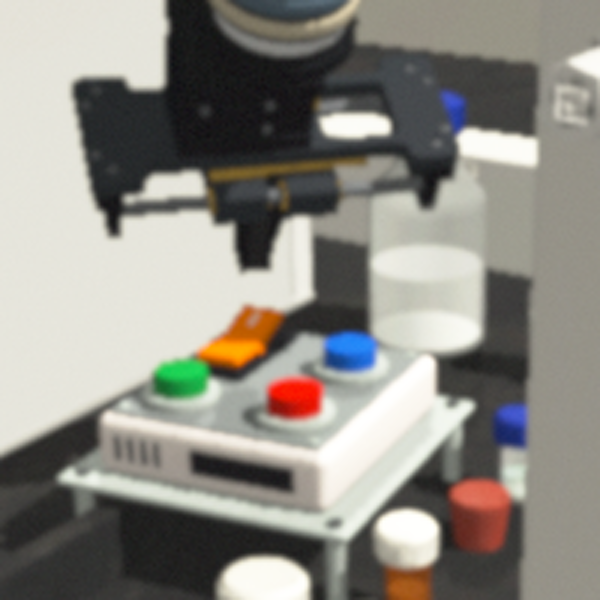

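View pics/side6.png

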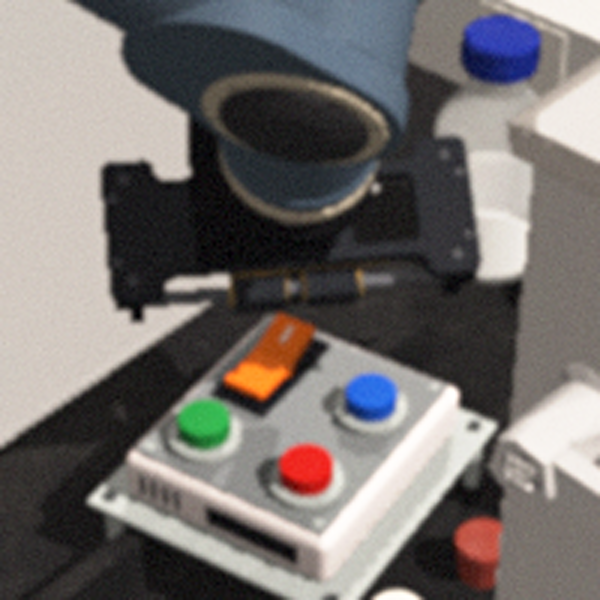

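Call:
{"fn": "jog_arm", "kwargs": {"targets": "0.07 0.26 0 0 0 0;0.07 0.26 0 0 0 0;0 0 0 0 0 0;0 0 0 0 0 0"}}

```text
time_s: 6.27
tcp_pos: [0.5198, -0.2803, 0.1307]
tool_rot: [-0.258, 1.717, -1.314]
contact_force: [0.1, -0.7, -0.9]
grip_width: 0.0007
```

```bash
python3 go.py .518,-.279,.108 .518,-.279,.097; python3 - <<'E'
from h import *
m=robot.camera_model("scene"); print(proj(m,[.5128,-.2853,.1336]))
E
```

```text
low edge at [ 0.5205 -0.2795  0.1112] F [ 0.1 -0.7 -0.9]
.518,-.279,.108 shares [ 0.055  0.041 -0.045]
.518,-.279,.097 shares [ 0.173  0.227 -0.045]
down 10mm: [ 0.107  0.169 -0.   ]
[284.3665488  192.22790559]
```

Call:
{"fn": "jog_arm", "kwargs": {"targets": "0.055 0.04 -0.045 0 0 0;0.03 0.05 0 0 0 0;0.03 0.05 0 0 0 0;0.03 0.05 0 0 0 0;0 0 0 0 0 0;0 0 0 0 0 0"}}

```text
time_s: 6.77
tcp_pos: [0.5185, -0.2798, 0.1186]
tool_rot: [-0.256, 1.716, -1.314]
contact_force: [2.7, -0.8, 4.2]
grip_width: 0.0004
```

```bash
python3 go.py .518,-.279,.097
```

```text
low edge at [ 0.5192 -0.279   0.0991] F [ 2.7 -0.8  4.2]
.518,-.279,.097 shares [ 0.037  0.027 -0.018]
down 10mm: [ 0.107  0.169 -0.001]
```

Contact at 4 N and turning. Press a few mm further to the stop.

Call:
{"fn": "jog_arm", "kwargs": {"targets": "0.03 0.05 0 0 0 0;0.01 0.017 0 0 0 0;0 0 0 0 0 0;0 0 0 0 0 0"}}

```text
time_s: 7.1
tcp_pos: [0.519, -0.2797, 0.1169]
tool_rot: [-0.255, 1.715, -1.313]
contact_force: [-2.5, -1.9, 19.2]
grip_width: 0.0005
```

```bash
python3 go.py .518,-.279,.097
```

```text
low edge at [ 0.5197 -0.2789  0.0975] F [-2.5 -1.9 19.2]
.518,-.279,.097 shares [ 0.025 -0.005 -0.026]
down 10mm: [ 0.108  0.169 -0.001]
```

19 N at the expected stop height (97.5 mm against 98). Lift straight up and look.

Call:
{"fn": "jog_arm", "kwargs": {"targets": "-0.15 -0.23 0 0 0 0;-0.15 -0.23 0 0 0 0;-0.15 -0.23 0 0 0 0;0 0 0 0 0 0"}}

```text
time_s: 7.43
tcp_pos: [0.5181, -0.2792, 0.1572]
tool_rot: [-0.259, 1.715, -1.315]
contact_force: [0.1, -0.0, -0.5]
grip_width: 0.0009
```

```bash
python3 go.py .512,-.350,.135; python3 - <<'E'
from h import *
for n in ("side","scene"):
    cv2.imwrite(f"pics/{n}7.png",cv2.resize(robot.get_image(n)[180:300,220:380,::-1],None,fx=4,fy=4,interpolation=cv2.INTER_CUBIC))
E
```

```text
low edge at [ 0.5188 -0.2784  0.1377] F [ 0.1 -0.  -0.5]
.512,-.350,.135 shares [ 1.026 -0.582  0.826]
down 10mm: [ 0.107  0.169 -0.001]
```

View pics/scene7.png

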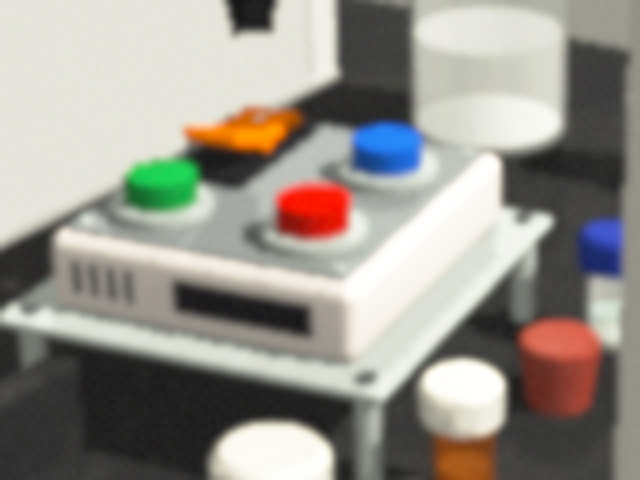

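View pics/side7.png

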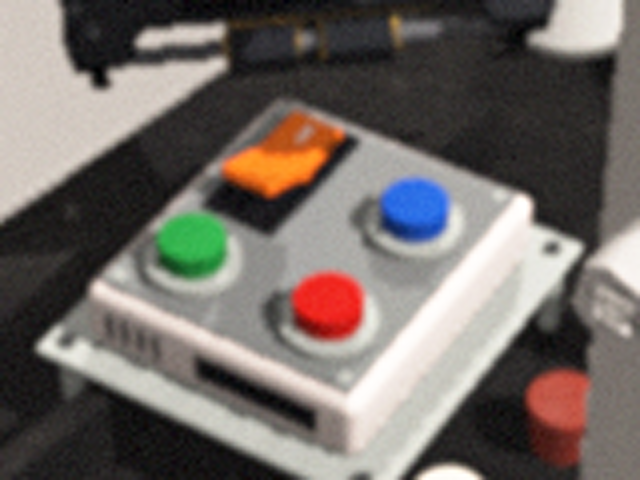

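The rocker's near half is now raised and the far half level, so it is on. Before blue I reduce the lean by about 19° to keep the wrist away from the bath.

Call:
{"fn": "jog_arm", "kwargs": {"targets": "-0.1 -0.17 0.2 0 0 0;0 0 0 0 0 -0.036;0 0 0 0 0 -0.036;0 0 0 0 0 -0.036;0 0 0 0 0 0"}}

```text
time_s: 7.95
tcp_pos: [0.5289, -0.2789, 0.1656]
tool_rot: [-0.578, 1.718, -1.546]
contact_force: [1.0, 2.0, 1.4]
grip_width: 0.0005
```

```bash
python3 lg.py; python3 go.py .512,-.350,.15  .512,-.350,.135; python3 - <<'E'
from fk import *
L,res=fit()
for d in load()[-1:]:
    S,E,W,T,C=chain(d["qpos"],L); print(E.round(3),W.round(3),T.round(3))
E
```

```text
7.95 q [ 0.72   0.424 -0.254  1.821 -0.155  0.866 -0.107] p [ 0.5289 -0.2789  0.1656] F [1.  2.  1.4] g 0.0005
[[-0.624, 0.145, 0.768], [-0.749, 0.171, -0.64], [-0.225, -0.974, 0.002]]
low edge at [ 0.5254 -0.2831  0.1469] F [1.  2.  1.4]
.512,-.350,.15 shares [ 1.155 -0.328  0.65 ]
.512,-.350,.135 shares [ 1.223 -0.036  0.65 ]
down 10mm: [ 0.045  0.195 -0.   ]
[ 0.171 -0.173  0.78 ] [ 0.485 -0.33   0.451] [ 0.523 -0.276  0.166]
```

Call:
{"fn": "jog_arm", "kwargs": {"targets": "0.29 -0.05 0.16 0 0 0;0.29 -0.05 0.16 0 0 0;0.29 -0.05 0.16 0 0 0;0.29 0 0.16 0 0 0;0 0 0 0 0 0;0 0 0 0 0 0"}}

```text
time_s: 8.45
tcp_pos: [0.51, -0.352, 0.1578]
tool_rot: [-0.567, 1.729, -1.555]
contact_force: [-0.4, 0.8, -0.2]
grip_width: -0.0001
```

```bash
python3 lg.py; python3 go.py .512,-.350,.115; python3 - <<'E'
from fk import *
L,res=fit()
for d in load()[-1:]:
    S,E,W,T,C=chain(d["qpos"],L); print(E.round(3),W.round(3),T.round(3))
for n in ("side","scene"):
    cv2.imwrite(f"pics/{n}8.png",cv2.resize(robot.get_image(n)[100:300,200:400,::-1],None,fx=3,fy=3,interpolation=cv2.INTER_CUBIC))
E
```

```text
8.45 q [ 0.815  0.474 -0.231  1.758 -0.154  0.905 -0.006] p [ 0.51   -0.352   0.1578] F [-0.4  0.8 -0.2] g -0.0001
[[-0.636, 0.145, 0.758], [-0.738, 0.172, -0.652], [-0.225, -0.974, -0.002]]
low edge at [ 0.5064 -0.3561  0.1391] F [-0.4  0.8 -0.2]
.512,-.350,.115 shares [-0.053  0.507  0.005]
down 10mm: [0.045 0.195 0.   ]
[ 0.17  -0.209  0.767] [ 0.465 -0.404  0.444] [ 0.505 -0.35   0.157]
```

View pics/scene8.png

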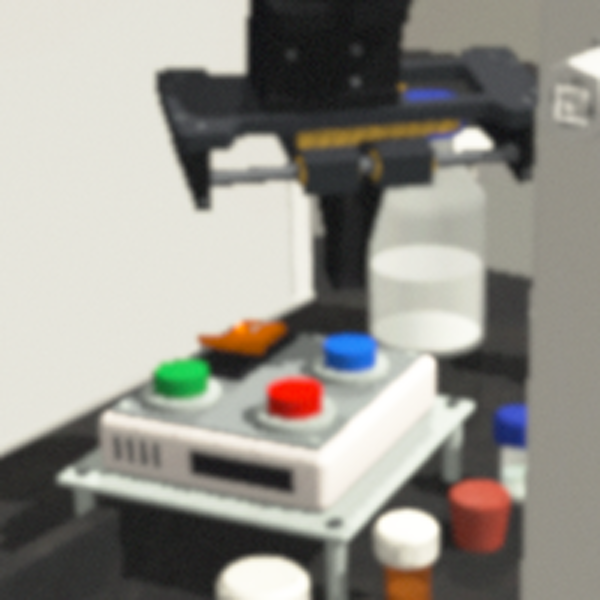

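View pics/side8.png

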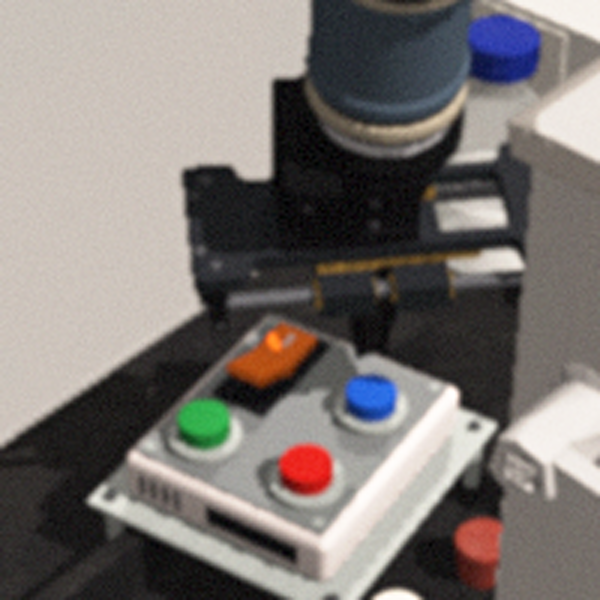

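Call:
{"fn": "jog_arm", "kwargs": {"targets": "-0.02 0.17 0 0 0 0;-0.01 0.17 0 0 0 0;-0.01 0.16 0 0 0 0;0 0 0 0 0 0;0 0 0 0 0 0"}}

```text
time_s: 8.97
tcp_pos: [0.5162, -0.3437, 0.1341]
tool_rot: [-0.571, 1.727, -1.552]
contact_force: [0.2, -1.1, -0.3]
grip_width: 0.0005
```

```bash
python3 go.py .511,-.351,.097
```

```text
low edge at [ 0.5127 -0.3478  0.1154] F [ 0.2 -1.1 -0.3]
.511,-.351,.097 shares [0.151 0.344 0.016]
down 10mm: [0.045 0.195 0.   ]
```

Call:
{"fn": "jog_arm", "kwargs": {"targets": "0.04 0.09 0 0 0 0;0.04 0.09 0 0 0 0;0.03 0.06 0 0 0 0;0.02 0.05 0 0 0 0;0.02 0.05 0 0 0 0;0 0 0 0 0 0;0 0 0 0 0 0"}}

```text
time_s: 9.55
tcp_pos: [0.5142, -0.3474, 0.1169]
tool_rot: [-0.57, 1.725, -1.554]
contact_force: [1.1, 1.2, 2.3]
grip_width: 0.0007
```

```bash
python3 go.py .511,-.351,.096
```

```text
low edge at [ 0.5107 -0.3516  0.0982] F [1.1 1.2 2.3]
.511,-.351,.096 shares [-0.002  0.045 -0.003]
down 10mm: [ 0.045  0.195 -0.   ]
```

Nearly in. Push about 4 mm more in small rows and check the force.

Call:
{"fn": "jog_arm", "kwargs": {"targets": "0.01 0.03 0 0 0 0;0.005 0.02 0 0 0 0;0 0 0 0 0 0;0 0 0 0 0 0"}}

```text
time_s: 9.88
tcp_pos: [0.5143, -0.3474, 0.1157]
tool_rot: [-0.569, 1.725, -1.554]
contact_force: [-1.7, 2.9, 8.8]
grip_width: 0.0002
```

```bash
python3 go.py .511,-.351,.096
```

```text
low edge at [ 0.5108 -0.3516  0.097 ] F [-1.7  2.9  8.8]
.511,-.351,.096 shares [-0.007  0.022 -0.004]
down 10mm: [ 0.045  0.195 -0.   ]
```

Call:
{"fn": "jog_arm", "kwargs": {"targets": "0.01 0.03 0 0 0 0;0 0 0 0 0 0;0 0 0 0 0 0;0 0 0 0 0 0"}}

```text
time_s: 10.22
tcp_pos: [0.5144, -0.3475, 0.1154]
tool_rot: [-0.569, 1.724, -1.554]
contact_force: [-3.9, 3.5, 16.0]
grip_width: 0.0005
```

```bash
python3 go.py .511,-.351,.096
```

```text
low edge at [ 0.5109 -0.3516  0.0967] F [-3.9  3.5 16. ]
.511,-.351,.096 shares [-0.007  0.017 -0.006]
down 10mm: [ 0.045  0.195 -0.   ]
```

Hard stop at 96.7 mm with 16 N. Lift and look.

Call:
{"fn": "jog_arm", "kwargs": {"targets": "-0.06 -0.26 0 0 0 0;-0.06 -0.26 0 0 0 0;-0.06 -0.26 0 0 0 0;-0.06 -0.2 0 0 0 0;0 0 0 0 0 0"}}

```text
time_s: 10.63
tcp_pos: [0.5149, -0.3483, 0.165]
tool_rot: [-0.568, 1.722, -1.557]
contact_force: [0.0, -0.8, -0.1]
grip_width: 0.0004
```

```bash
python3 go.py .430,-.298,.15 .430,-.298,.135; python3 - <<'E'
from h import *
for n in ("side","scene"):
    cv2.imwrite(f"pics/{n}9.png",cv2.resize(robot.get_image(n)[150:300,200:400,::-1],None,fx=4,fy=4,interpolation=cv2.INTER_CUBIC))
E
```

```text
low edge at [ 0.5114 -0.3525  0.1463] F [ 0.  -0.8 -0.1]
.430,-.298,.15 shares [ 0.206 -0.131 -1.945]
.430,-.298,.135 shares [ 0.273  0.161 -1.946]
down 10mm: [ 0.045  0.195 -0.001]
```

View pics/scene9.png

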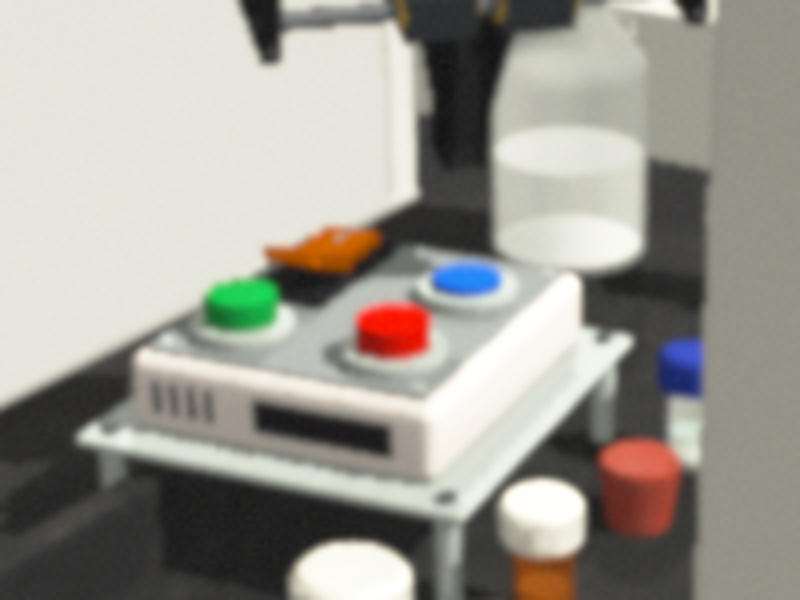

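View pics/side9.png

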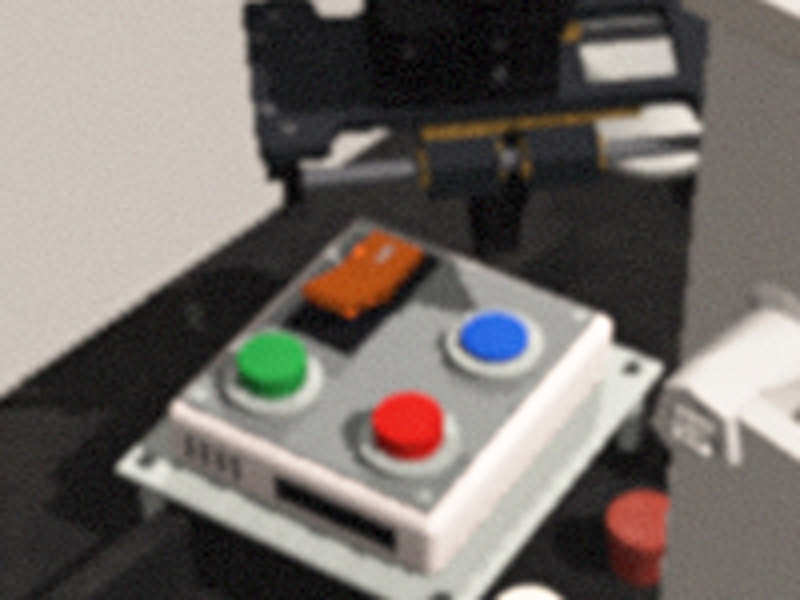

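Blue is now flush near its collar and stays in; the rocker is still on and red is up. Next is green.

Call:
{"fn": "jog_arm", "kwargs": {"targets": "0.03 -0.02 -0.32 0 0 0;0.03 -0.02 -0.32 0 0 0;0.03 -0.02 -0.32 0 0 0;0.03 -0.02 -0.32 0 0 0;0.04 -0.02 -0.32 0 0 0;0.04 -0.02 -0.33 0 0 0;0 0 0 0 0 0;0 0 0 0 0 0"}}

```text
time_s: 11.4
tcp_pos: [0.4329, -0.2927, 0.166]
tool_rot: [-0.57, 1.727, -1.554]
contact_force: [0.8, 0.6, 0.5]
grip_width: 0.0006
```

```bash
python3 lg.py; python3 go.py .430,-.299,.115; python3 - <<'E'
from fk import *
L,res=fit()
for d in load()[-1:]:
    S,E,W,T,C=chain(d["qpos"],L); print(E.round(3),W.round(3),T.round(3))
for n in ("side","scene"):
    cv2.imwrite(f"pics/{n}10.png",cv2.resize(robot.get_image(n)[100:300,200:400,::-1],None,fx=3,fy=3,interpolation=cv2.INTER_CUBIC))
E
```

```text
11.4 q [ 0.854  0.323 -0.259  1.974 -0.193  0.842  0.029] p [ 0.4329 -0.2927  0.166 ] F [0.8 0.6 0.5] g 0.0006
[[-0.633, 0.145, 0.76], [-0.741, 0.171, -0.65], [-0.224, -0.975, -0.001]]
low edge at [ 0.4294 -0.2969  0.1473] F [0.8 0.6 0.5]
.430,-.299,.115 shares [0.168 0.624 0.038]
down 10mm: [0.045 0.195 0.   ]
[ 0.115 -0.153  0.792] [ 0.392 -0.342  0.456] [ 0.431 -0.288  0.168]
```

View pics/scene10.png

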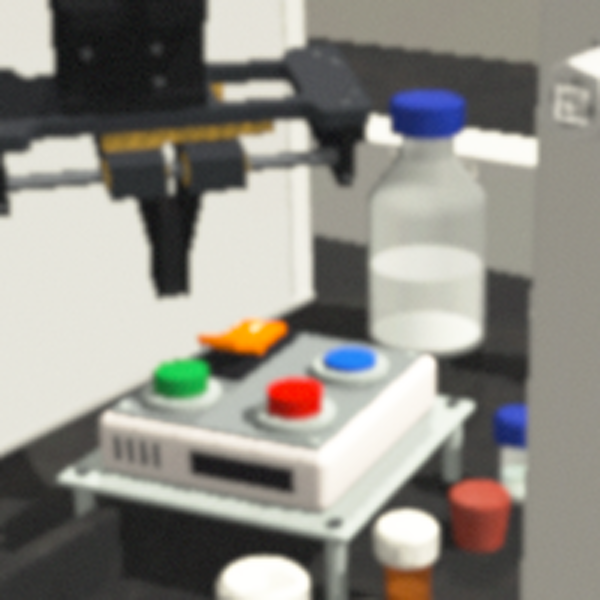

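View pics/side10.png

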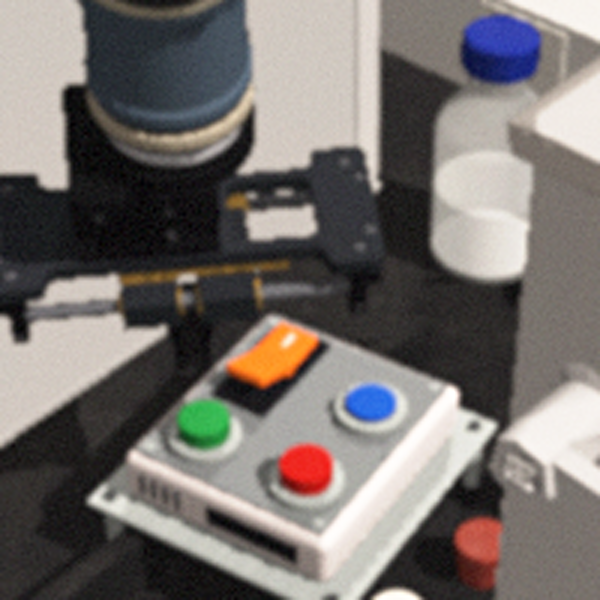

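Call:
{"fn": "jog_arm", "kwargs": {"targets": "0.04 0.16 0.01 0 0 0;0.04 0.16 0.01 0 0 0;0.04 0.15 0.01 0 0 0;0.04 0.15 0 0 0 0;0 0 0 0 0 0;0 0 0 0 0 0"}}

```text
time_s: 12.0
tcp_pos: [0.434, -0.2942, 0.1337]
tool_rot: [-0.57, 1.727, -1.553]
contact_force: [0.1, 1.1, 0.7]
grip_width: 0.0
```

```bash
python3 go.py .430,-.299,.0985
```

```text
low edge at [ 0.4304 -0.2983  0.115 ] F [0.1 1.1 0.7]
.430,-.299,.0985 shares [0.09  0.319 0.003]
down 10mm: [0.045 0.195 0.   ]
```

Call:
{"fn": "jog_arm", "kwargs": {"targets": "0.02 0.09 0 0 0 0;0.02 0.09 0 0 0 0;0.02 0.08 0 0 0 0;0.02 0.05 0 0 0 0;0.01 0.05 0 0 0 0;0 0 0 0 0 0;0 0 0 0 0 0"}}

```text
time_s: 12.58
tcp_pos: [0.4347, -0.2947, 0.1175]
tool_rot: [-0.569, 1.724, -1.554]
contact_force: [-1.8, 1.6, 10.6]
grip_width: 0.0003
```

```bash
python3 go.py .430,-.299,.0985
```

```text
low edge at [ 0.4312 -0.2989  0.0988] F [-1.8  1.6 10.6]
.430,-.299,.0985 shares [ 0.018  0.002 -0.017]
down 10mm: [ 0.045  0.195 -0.   ]
```

10.6 N exceeds the 4.5 N spring, so green is on its stop (98.8 mm). One small extra push with a hold, then lift clear.

Call:
{"fn": "jog_arm", "kwargs": {"targets": "0.005 0.025 0 0 0 0;0 0 0 0 0 0;0 0 0 0 0 0;0 0 0 0 0 0"}}

```text
time_s: 12.92
tcp_pos: [0.4348, -0.2947, 0.1172]
tool_rot: [-0.569, 1.724, -1.554]
contact_force: [-4.5, 2.8, 17.0]
grip_width: 0.0006
```

Call:
{"fn": "jog_arm", "kwargs": {"targets": "-0.06 -0.26 0 0 0 0;-0.06 -0.26 0 0 0 0;-0.06 -0.3 0 0 0 0;-0.1 -0.4 0 0 0 0;-0.1 -0.4 0 0 0 0;-0.1 -0.4 0 0 0 0;0 0 0 0 0 0;0 0 0 0 0 0;0 0 0 0 0 0"}}

```text
time_s: 13.67
tcp_pos: [0.4339, -0.2939, 0.2177]
tool_rot: [-0.571, 1.727, -1.553]
contact_force: [-0.2, 0.7, -0.7]
grip_width: 0.0008
```

```bash
python3 lg.py; python3 - <<'E'
from h import *
for n in ("side","scene"):
    im=robot.get_image(n)
    cv2.imwrite(f"pics/{n}11.png",cv2.resize(im[190:340,220:420,::-1],None,fx=4,fy=4,interpolation=cv2.INTER_CUBIC))
    a=cv2.imread(f"pics/{'scene0' if n=='scene' else 'side2'}.png")[:,:,::-1]
    b=(slice(232,310),slice(320,375)) if n=="scene" else (slice(270,330),slice(320,362))
    print(n,np.abs(im[b].astype(int)-a[b]).mean())
E
```

```text
13.6667 q [ 0.858  0.263 -0.257  1.918 -0.194  0.957  0.014] p [ 0.4339 -0.2939  0.2177] F [-0.2  0.7 -0.7] g 0.0008
[[-0.633, 0.144, 0.76], [-0.741, 0.171, -0.649], [-0.224, -0.975, -0.001]]
side 4.674074074074074
scene 10.226418026418026
```

View pics/scene11.png

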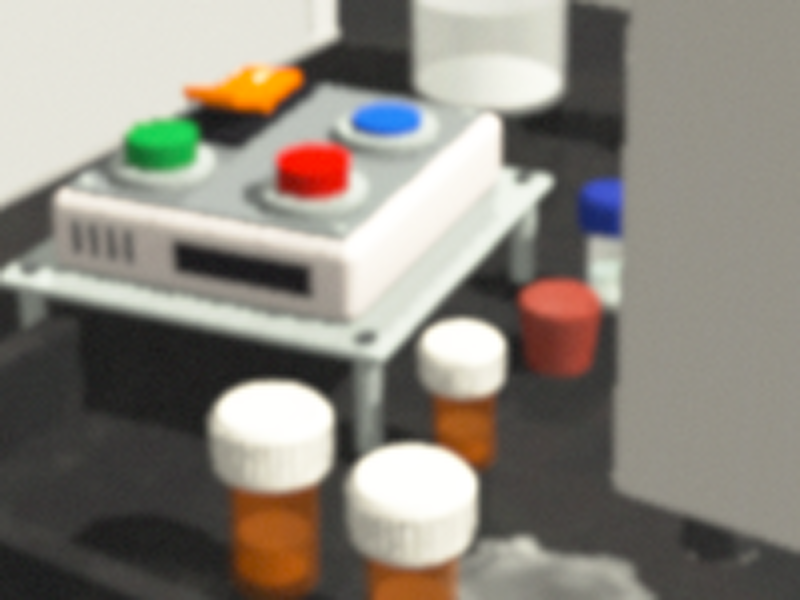

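View pics/side11.png

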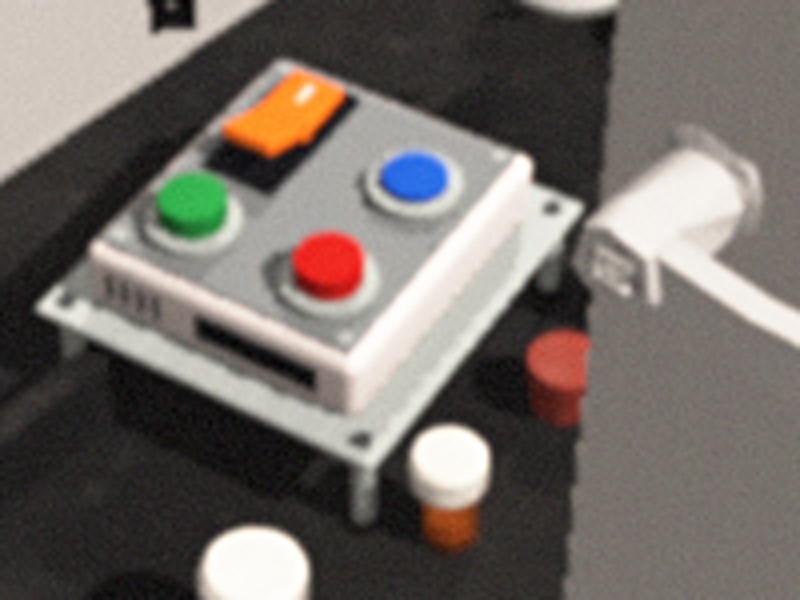

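The rocker is on, blue is in, green is back up, red is up, and the vials and stopper stand where they did. The arm is clear with about 0 N.

```bash
python3 -c "
from station import robot
print(robot.finish_job())"
```

```text
the job is handed in; nothing more can be done
None
```

I pressed the controls with closed, tilted fingers in the order asked: rocker, then blue, then green. I handed the job in at 13.8 s of the 45 s allowed; no verdict was reported.

| Control | Force at stop | Fingertip height at stop | Given height when pressed |
|---|---|---|---|
| Orange rocker | 19 N | 97.5 mm | 98 mm |
| Blue button | 16 N | 96.7 mm | 97 mm |
| Green button | 17 N | about 98.5 mm | 99 mm |

- **Last pictures:** the rocker is on, blue is in, and green and red are up. The two vials and the stopper are upright and look to be where they started. The arm was clear, with about 0 N on the tool.
- **Not measured:** I judged the vials and stopper by eye. My pixel comparison of the vial area gave mean differences of 4.7 (side) and 10.2 (scene). The scene patch had the gripper and its shadow near it in the first picture, so that figure proves little.
- **Disagreements:**
  - The colour mask missed the green button in one wrist view, so I took its position from the side and scene views.
  - My rough arm model fitted only to about 5–8 mm. I used it just to keep the forearm clear of the still and the bath.

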